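# Set a canister's bayonet lid at the purge position and hold it

## Task

Fit the bayonet lid to the instrument canister for its dry-gas purge: line its two pins up with the notches in the canister's mouth, press it down against the spring until the flange meets the rim, then turn it clockwise (seen from above) halfway to the lock, so that the grip bar points at the long vent lines on the rim. Never let it go on to the lock, not even for a moment, and finish while still holding the lid still by its bar in that halfway position. Leave the other things on the bench where they are.

Things in the scene. Friction and masses are not known exactly. Their poses are not given: they have to be found in the camera images.
- lid: Loose bayonet lid, bare aluminium with a black grip bar, about 0.16 kg, standing on its plug on the bench. Origin: centre of the plug's underside, z up. Plug 51 mm across, 22 mm long, its foot chamfered over 5 mm to 42 mm across; above it a flange 76 mm across, from 22 to 28 mm above the origin. The lid is the same after a half turn about z.
- lid_bar (a point): Centre of the lid's upright grip bar, 44 mm above the lid's origin. The bar is 62 mm long along the lid's x, 12 mm thick along y, from 28 to 60 mm above the origin; a foot plate 18 mm wide and 2 mm high runs along its root. The bar lies right over the two pins.
- lid_pin (a point): Outer end of one of the lid's two round steel pins, 8 mm thick, which stand out of the plug along the lid's +x and -x to 33.5 mm from its axis, centre lines 7 mm above the lid's origin.
- lid_seat (a point): Centre of the underside of the lid's flange, 22 mm above the lid's origin; axes as the lid's.
- canister: Instrument canister: upright aluminium tube 96 mm across (101 mm at the rim) fixed on a dark steel plate 130 x 130 x 10 mm; it does not move. Origin: centre of the plate's underside at bench level, z up. A brass nipple 7 mm thick, 83 mm above the bench, stands out 24 mm from the tube at 135 degrees clockwise from its +x. But for that it is the same after a half turn.
- canister_mouth (a point): Centre of the mouth at rim level, 110 mm above the canister's origin; axes as the canister's. The mouth is a 56 mm hole through a lip 8 mm thick, its edge bevelled by 2 mm. With the flange on the rim the pins are 3 mm below the lip and can turn clockwise seen from above; stops prevent the other way. Left to the spring the pins then bear up on the lip, the flange 3 mm above the rim.
- canister_notch (a point): Outer end of one of the two entry notches, at rim level, 36.5 mm from the axis. The notches are 14 mm wide gaps in the lip along the canister's +x and -x, seen from above; a single black dot on the rim outside each.
- vent_line (a point): Middle of one of the two long black lines on the rim that mark the vent position, 44 mm from the axis, 45 degrees clockwise from a notch (the other is opposite): halfway between notch and lock, in view outside the lid's flange.
- lock_dots (a point): Pair of small black dots on the rim, 43.7 mm from the axis, 90 degrees clockwise from a notch (another pair opposite): the lock. There the pins click up into 3 mm deep pockets that begin 11 degrees before; a stop comes just behind.
- follower (a joint): Dark sprung steel plate 47 mm across inside the mouth, 12 mm below the rim at value 0; metres, negative as the plug presses it down. It pushes up with 2 N at first touch and about 7 N with the flange on the rim: an unturned lid is pushed back up when let go.
- logger_box: Bystander: die-cast aluminium instrument box, 110 x 75 x 45 mm with two round sockets on one end; origin at the centre of its underside.
- screwdriver: Bystander: screwdriver 190 mm long with a black handle, lying flat, shaft along its own +x; origin on the bench under it.
- dust_cover: Bystander: grey plastic dust cover, a plain round cap 60 mm across with a round knob, 34 mm high in all, no pins and no bar; origin at the centre of its underside.
- cell: Bystander: cylindrical battery cell, 33 mm across and 58 mm high, standing up; origin at the centre of its underside.
There are look-alikes about, which are no part of the job. Leave any blue, turquoise or yellow look-alike of the lid alone.

How it is judged:
By the outcome, as a careful person would: the job done as asked, in the order asked, and still so for the second after the job is handed in, while the arm keeps its last pose, push and grip.
It also fails if it takes over 58 s, if anything falls off the work surface, if the arm or the gripper's body presses on something with over 40 N, if the wrist force passes 120 N, or if a joint passes its speed limit or range.

## Robot

A 6-joint arm with a two-finger parallel gripper is mounted at the origin on the work surface. World frame = base frame: x ahead of the robot, y to its left, z up, the work surface at z = 0. Lengths are in m, angles in degrees, forces in N, time in s.
With the tool pointing down it reaches from about 0.2 to 0.875 m from the base axis. Payload 3.4 kg.
Tool frame: the origin (TCP) lies at the very end of the fingers, on their centre line; the grasp point (between the pads) lies 19 mm behind it; x points along the fingers, y is the direction in which the jaws open and shut, and the axes are right-handed (so a half turn about x gives the same grasp; the last joint's range is limited). The gripper opens to 94 mm and grips with 3 to 60 N. Pads are 16 mm wide; open, the fingers measure 119 mm over their backs; the gripper's body (75 mm by 177 mm) begins 78 mm behind the grasp point.
Start: joints at [69.213, 15.808, 86.224, -0, 77.962, -6.933], TCP at [0.138, 0.558, 0.175] pointing down, gripper open.
Joint ranges: [-165.64, 165.64], [-43.16, 119.46], [12.63, 154.43], [-67.54, 247.53], [6.08, 155.33], [-154.97, 154.97]. Speed limits (degrees/s): [147.25, 147.25, 180, 180, 180, 180].

## Interface

Orientations are given as a 3x3 rotation matrix whose columns are the frame's x, y, z axes.
In Python, from plant import r gives the robot as it stands.
- The arm moves only by the tool carry_out, never from a script. Its argument "deltas" is a list of rows, each a list of 3 entries, a list of its own where there are three numbers: the shift along the world's x, y, z in mm, then the turn about the world's z in rad, then the opening, from 0 (shut) to 1 (fully open). In form: [[[dx, dy, dz], twist, jaw], ...]. A call has 1 to 5 rows; each row is the pose to reach, as a shift and turn from the pose commanded when the call began; what a row does not reach only later rows make up. A row lasts 1/8 s, in which the tool goes at most 62.5 mm and 10.7 degrees, less where a joint would pass 70% of its speed; a pose out of reach is approached as far as the arm can. A call with a gripper value outside its range is refused whole. The fingers move at their own pace and stop on an object; "newtons" is the grip in N (left out, the last holds). Time passes only in rows, so rows that repeat a pose let the fingers close. It gives the time, the measured TCP pose, the force and the opening at its end, in the units of the state.
- r.sense(): the state, without advancing time (a new reading comes with each control period).
- r.read_camera(name): name is "scene" or "top"; returns the picture (480x640x3 uint8, blue, green, red); there is no depth.
- r.get_calibration(name): a dict with "fx", "fy", "cx", "cy" (pixels), "eye" and "orientation" of the camera in the world. Camera axes: x right, y down, z forward; pixel columns grow to the right and rows downward; lengths in m; the calibration is good to about 2 mm. A picture is of the moment at which its call begins. get_calibration takes no time and is no camera call.
- r.job_done(): hands the job in, once; it reports no verdict.
The state is a dict: "time_s": time; "joint_positions": joint angles; "joint_velocities": joint speeds; "tau": joint torques, N m; "position": TCP position; "orientation": TCP orientation; "force": force on the tool from outside, world axes, zero at the start; "wrist_torque": the same for the moment, N m; "grip_width": finger opening in m.
Only numpy, scipy, OpenCV 4.12 (cv2) and the standard library are available. Lean on these libraries where they do the work, as an engineer would, in place of code of your own. Each camera call takes 0.05 s, during which the arm holds its last target.

## Working session

There is one attempt and no reset: what is moved stays moved. The work goes in short steps, Python scripts to look and compute and a tool call to move; the robot and the scene stay as the last step left them, time stands still between calls to the robot, and variables do not carry over. Pictures are saved under pics/ and viewed, and the job is handed in when it is done.

Besides the shell and the picture viewer there is one more tool, called after "Call:" by a JSON object that holds its "fn" and its "kwargs". carry_out: Moves the arm, as the interface text tells. Its arguments: {"type":"object","properties":{"deltas":{"type":"array"},"newtons":{"type":"number"}},"required":["deltas"]}

```bash
mkdir -p pics; ls; python3 - <<'E'
from plant import r
import cv2
s=r.sense();print(s)
for n in("scene","top"):
    cv2.imwrite(f"pics/{n}0.png",r.read_camera(n));print(n,r.get_calibration(n))
E
```

```text
pics
{'time_s': 0.0, 'joint_positions': array([ 6.92125033e+01,  1.58484418e+01,  8.62928560e+01, -6.04527238e-04,
        7.79615216e+01, -6.93326422e+00]), 'joint_velocities': array([ 0.08375036,  0.03137197, -0.01929105,  0.06418971, -0.08051367,
        0.09335767]), 'tau': array([-4.27250008e-03, -4.04582906e+01, -2.37226725e+01,  6.94559561e-02,
        3.44309304e-02, -1.52224447e-04]), 'position': array([0.13748341, 0.55769985, 0.17381307]), 'orientation': array([[-6.27239189e-04,  2.39449860e-01,  9.70908529e-01],
       [-1.68138032e-03,  9.70907095e-01, -2.39450592e-01],
       [-9.99998390e-01, -1.78265929e-03, -2.06384697e-04]]), 'force': array([0.57238962, 0.26445614, 0.39032566]), 'wrist_torque': array([-0.01730254, -0.03778447, -0.00563362]), 'grip_width': 0.09408041810475667}
scene {'fx': 446.9366265762996, 'fy': 446.9366265762996, 'cx': 318.87998838763514, 'cy': 233.63905142314178, 'eye': array([ 1.3442924 , -0.02196785,  0.72859261]), 'orientation': array([[ 0.03318171,  0.610822  , -0.79107235],
       [ 0.99944856, -0.01929074,  0.02702686],
       [ 0.00124823, -0.79153291, -0.61112527]])}
top {'fx': 591.1365189567766, 'fy': 591.1365189567766, 'cx': 324.585372025615, 'cy': 245.35597862357292, 'eye': array([0.32916499, 0.01627047, 1.51349334]), 'orientation': array([[-2.48702714e-02, -9.87174650e-01,  1.57694897e-01],
       [-9.99690189e-01,  2.47163848e-02, -2.93717645e-03],
       [-9.98141641e-04, -1.57719090e-01, -9.87483515e-01]])}
```

View pics/scene0.png

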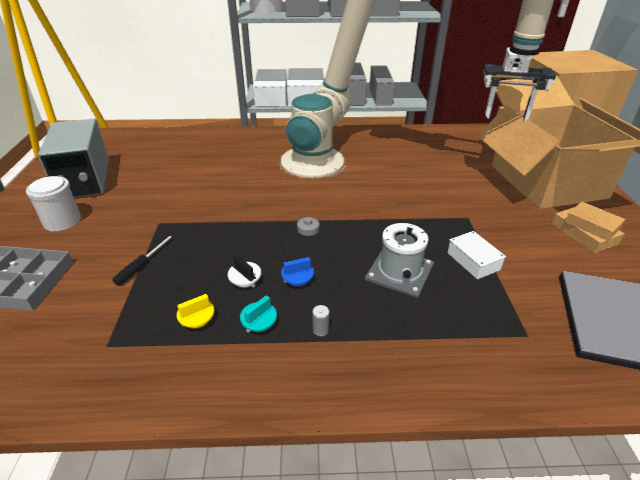

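View pics/top0.png

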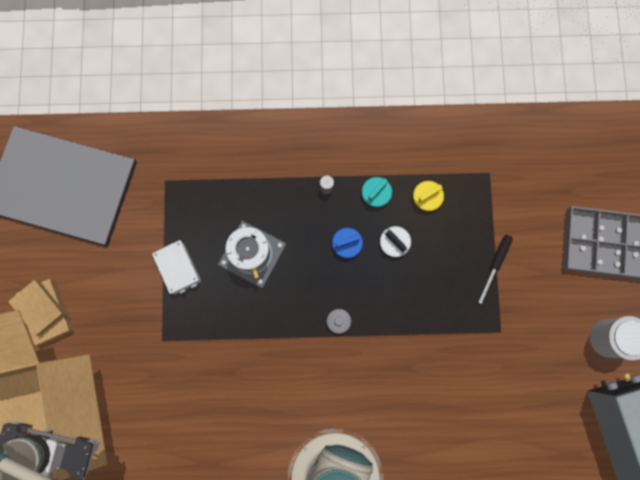

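The aluminium lid with the black bar is at scene (245,272) and top (395,242). Things it could be mistaken for, in the top view:
- Blue look-alike at (347,243)
- Turquoise look-alike at (377,192)
- Yellow look-alike at (428,196)
- Grey dust cover at (339,321), with no bar

I choose the aluminium one. The canister is at top (248,248) and scene (403,250). Next I check both in close crops.

```bash
python3 - <<'E'
import cv2,numpy as np
t=cv2.imread('pics/top0.png');s=cv2.imread('pics/scene0.png')
def c(im,x,y,w,h,k):return cv2.resize(im[y:y+h,x:x+w],None,fx=k,fy=k,interpolation=cv2.INTER_CUBIC)
a=np.hstack([c(t,370,217,50,50,8),c(t,218,217,70,70,8)[:400,:400]])
cv2.imwrite('pics/c1.png',np.hstack([c(t,370,217,50,50,7.8),c(t,217,217,50*1+15,65,6)]))if 0 else None
A=c(t,370,217,50,50,8);B=cv2.resize(t[217:292,213:288],(400,400),interpolation=cv2.INTER_CUBIC)
cv2.imwrite('pics/c1.png',np.hstack([A,B]))
A=cv2.resize(s[247:297,220:270],(400,400),interpolation=cv2.INTER_CUBIC);B=cv2.resize(s[220:295,365:440],(400,400),interpolation=cv2.INTER_CUBIC)
cv2.imwrite('pics/c2.png',np.hstack([A,B]))
E
```

```text
(no output)
```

View pics/c1.png

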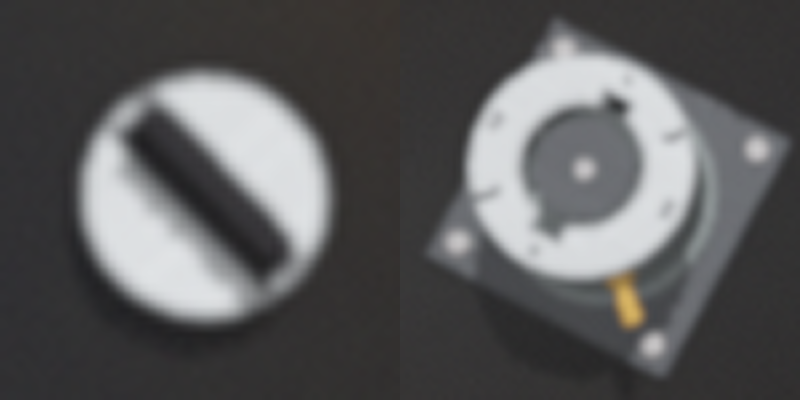

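View pics/c2.png

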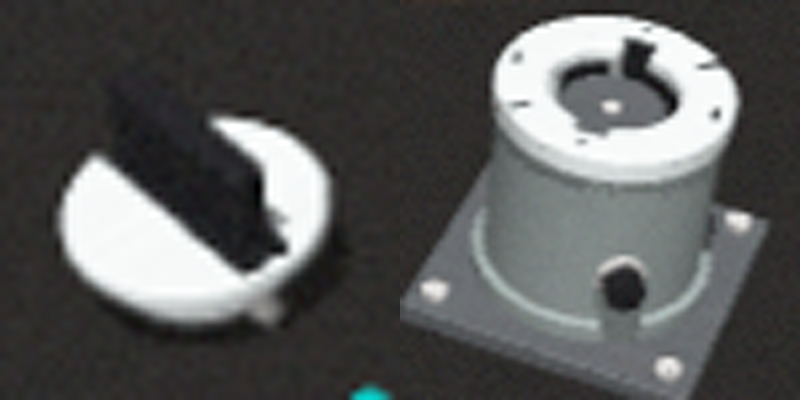

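The crop confirms the choice: round aluminium flange, black upright bar, one pin showing. On the rim (right panel of c1), the single dots are at (628,80) and (533,250), the vent lines at (675,135) and (485,195), and the lock pairs at (667,210) and (497,120). The nipple lies 135° clockwise from the (628,80) notch.

```bash
cat > h.py <<'E'
import cv2,numpy as np
from plant import r
def cast(n,px,z):
    k=r.get_calibration(n);px=np.atleast_2d(px).astype(float)
    d=np.c_[(px[:,0]-k['cx'])/k['fx'],(px[:,1]-k['cy'])/k['fy'],np.ones(len(px))]@np.array(k['orientation']).T
    e=np.array(k['eye']);return (e+d*((z-e[2])/d[:,2])[:,None])[:,:2]
def proj(n,p):
    k=r.get_calibration(n);c=(np.atleast_2d(p)-k['eye'])@np.array(k['orientation'])
    return np.c_[c[:,0]/c[:,2]*k['fx']+k['cx'],c[:,1]/c[:,2]*k['fy']+k['cy']]
def circ(P):
    P=np.array(P);A=np.c_[2*P,np.ones(len(P))];b=(P**2).sum(1)
    for _ in range(5):
        x=np.linalg.lstsq(A,b,rcond=None)[0];c=x[:2];R=np.sqrt(x[2]+c@c)
        e=np.abs(np.hypot(*(P-c).T)-R);m=e<2.5*max(np.median(e),1e-4);A=np.c_[2*P[m],np.ones(m.sum())];b=(P[m]**2).sum(1)
    return c,R
def disc(im,n,box,z,thr):
    x,y,w,h=box;U=8
    g=cv2.resize(cv2.cvtColor(im[y:y+h,x:x+w],cv2.COLOR_BGR2GRAY),None,fx=U,fy=U,interpolation=cv2.INTER_CUBIC)
    m=(g>thr).astype(np.uint8)
    cs,_=cv2.findContours(m,cv2.RETR_EXTERNAL,cv2.CHAIN_APPROX_NONE)
    c=np.vstack([q for q in cs if cv2.contourArea(q)>2000]) ;c=cv2.convexHull(c)[:,0]
    px=(c+.5)/U-.5+[x,y]
    return px,cast(n,px,z)
E
python3 - <<'E'
from h import *
t=cv2.imread('pics/top0.png');s=cv2.imread('pics/scene0.png')
for nm,im,n,box,z,thr in [('lid','t','top',(375,220,42,42),.028,130),('lid','s','scene',(225,258,42,30),.028,130),('can','t','top',(222,222,50,52),.110,170),('can','s','scene',(378,221,52,34),.110,200)]:
    px,P=disc({'t':t,'s':s}[im],n,box,z,thr)
    print(nm,n,circ(P),np.ptp(px,axis=0))
E
```

```text
lid top (array([ 0.57308945, -0.16807752]), np.float64(0.039536171854368175)) [30.75  30.625]
lid scene (array([ 0.57850661, -0.16861447]), np.float64(0.03936044999621193)) [33.5  25.25]
can top (array([0.55284707, 0.19949897]), np.float64(0.05060091339569112)) [42.25  44.125]
can scene (array([0.56298767, 0.19742637]), np.float64(0.05233146943448674)) [44.75  30.375]
```

```bash
python3 - <<'E'
from h import *
t=cv2.imread('pics/top0.png');s=cv2.imread('pics/scene0.png')
# far-side-only for scene: fixed radius fit
from scipy.optimize import least_squares
for nm,im,n,box,z,thr,R,c0 in [('lid',s,'scene',(225,258,42,30),.028,130,.038,(.573,-.168)),('can',s,'scene',(378,221,52,34),.110,200,.0505,(.553,.1995)),('can',t,'top',(222,222,50,52),.110,170,.0505,(.553,.1995)),('lid',t,'top',(375,220,42,42),.028,130,.038,(.573,-.168))]:
    px,P=disc(im,n,box,z,thr); 
    if n=='scene': P=P[P[:,0]<c0[0]+.01]
    f=least_squares(lambda c:np.hypot(*(P-c).T)-R,c0,loss='soft_l1',f_scale=.0005);print(nm,n,f.x,len(P),np.abs(f.fun).mean())
# marks: sample polar unwrapped rim at r~.0437
for n,im,c in(('top',t,(.5528,.1995)),('scene',s,(.5565,.198))):
    th=np.radians(np.arange(0,360,2))
    v=[]
    g=cv2.cvtColor(im,cv2.COLOR_BGR2GRAY).astype(np.float32)
    for rr in(.042,.0435,.045):
        p=proj(n,np.c_[c[0]+rr*np.cos(th),c[1]+rr*np.sin(th),0*th+.11]).astype(np.float32)
        v.append(cv2.remap(g,p[:,:1],p[:,1:],cv2.INTER_CUBIC)[:,0])
    v=np.mean(v,0);d=cv2.blur(np.r_[v,v,v][:,None],(1,31))[180:360,0]-v
    i=[k for k in range(180) if d[k]>6 and d[k]>=max(d[(k+j)%180] for j in range(-6,7))]
    out=[]
    for k in i:
        kk=np.arange(k-3,k+4);w=np.clip(d[kk%180],0,None);out.append((round(float((kk*w).sum()/w.sum()*2),1),round(float(d[k]))))
    print(n,out)
# lid bar: dark mask inside disc
for n,im,c in(('top',t,(.573,-.168)),):
    g=cv2.cvtColor(im,cv2.COLOR_BGR2GRAY);G=cv2.resize(g[220:264,373:419],None,fx=8,fy=8,interpolation=cv2.INTER_CUBIC)
    for thr in(60,75,90):
        m=((G<thr)*255).astype(np.uint8)
        cs,_=cv2.findContours(m,cv2.RETR_LIST,cv2.CHAIN_APPROX_NONE)
        for q in cs:
            a=cv2.contourArea(q)
            if 3000<a<25000:
                b=cv2.boxPoints(cv2.minAreaRect(q));px=(b+.5)/8-.5+[373,220];W=cast(n,px,.06)
                e=[W[(i+1)%4]-W[i] for i in range(4)]
                print(thr,a,'c',W.mean(0),[(round(float(np.hypot(*v)),4),round(float(np.degrees(np.arctan2(v[1],v[0]))),1)) for v in e[:2]])
E
```

```text
lid scene [ 0.57632579 -0.1687695 ] 23 0.00031924661522457216
can scene [0.55842038 0.19865351] 27 0.00032015254191757227
can top [0.55283076 0.19947688] 74 0.0005478697460188391
lid top [ 0.57352571 -0.16846949] 75 0.001423593171523244
top [(60.8, 25), (106.2, 40), (150.5, 22), (241.4, 27), (286.2, 41), (331.3, 17)]
scene [(62.1, 97), (105.6, 118), (150.5, 57), (240.7, 69), (285.6, 101), (331.5, 50)]
60 7251.5 c [ 0.56797648 -0.16507028] [(0.0132, -46.4), (0.0598, -137.4)]
75 8775.5 c [ 0.56805646 -0.16515029] [(0.0153, -46.4), (0.0611, -137.4)]
90 9954.5 c [ 0.56800979 -0.16525864] [(0.0169, -46.7), (0.0627, -137.7)]
```

Measured values:
- **Canister:** axis about (0.553, 0.1995). The notches are at world angles 151°/331°, the vent lines at 106°/286° and the lock at 61°/241°; both views agree on the angles.
- **Lid:** about (0.5745, -0.1685), with the bar at about 42.6°.

I approach with the jaw axis at -47.4°, which keeps joint 6 in range for the later turns.

Call:
{"fn": "carry_out", "kwargs": {"deltas": [[[31,-52,0],-0.154,0.6],[[62,-104,0],-0.308,0.6],[[93,-156,0],-0.462,0.6],[[124,-208,0],-0.616,0.6],[[156,-259,0],-0.77,0.6]], "newtons": 25}}

```text
time_s: 0.72
position: [0.2941, 0.2975, 0.1745]
orientation: [[0.0, 0.85, 0.527], [-0.0, 0.527, -0.85], [-1.0, 0.0, 0.0]]
force: [1.1, -0.5, -0.3]
grip_width: 0.0564
```

Call:
{"fn": "carry_out", "kwargs": {"deltas": [[[31,-52,0],-0.154,0.6],[[62,-104,0],-0.308,0.6],[[93,-156,0],-0.462,0.6],[[124,-208,0],-0.616,0.6],[[156,-259,0],-0.77,0.6]]}}

```text
time_s: 1.35
position: [0.4502, 0.0385, 0.1746]
orientation: [[0.0, 0.977, -0.215], [0.0, -0.215, -0.977], [-1.0, 0.0, -0.0]]
force: [1.1, -0.1, -0.4]
grip_width: 0.0565
```

Call:
{"fn": "carry_out", "kwargs": {"deltas": [[[31,-52,-10],-0.154,0.6],[[62,-104,-20],-0.308,0.6],[[93,-156,-30],-0.462,0.6],[[125,-209,-40],-0.616,0.6],[[125,-209,-40],-0.616,0.6]]}}

```text
time_s: 1.98
position: [0.5758, -0.1724, 0.1324]
orientation: [[-0.002, 0.674, -0.739], [-0.0, -0.739, -0.674], [-1.0, -0.001, 0.002]]
force: [-1.0, 1.1, 0.9]
grip_width: 0.0561
```

```bash
cat > st.py <<'E'
from h import *
s=r.sense();o=s['orientation']
print('t',round(s['time_s'],3),'pos',np.round(s['position']*1000,1),'yaw',round(float(np.degrees(np.arctan2(o[1,1],o[0,1]))),2),'tilt',np.round(o[:,0],3),'F',np.round(s['force'],1),'T',np.round(s['wrist_torque'],2),'w',round(s['grip_width']*1000,1),'j',np.round(s['joint_positions'],1))
E
python3 st.py; python3 - <<'E'
from h import *
t=r.read_camera('top');s=r.read_camera('scene')
a=cv2.resize(t[190:290,340:440],(400,400),interpolation=cv2.INTER_CUBIC);b=cv2.resize(s[200:310,190:300],(400,400),interpolation=cv2.INTER_CUBIC)
cv2.imwrite('pics/a1.png',np.hstack([a,b]))
E
```

```text
t 1.975 pos [ 575.8 -172.4  132.4] yaw -47.62 tilt [-0.002 -0.    -1.   ] F [-1.   1.1  0.9] T [-0.08  0.12  0.01] w 56.1 j [-23.3  19.6  86.8  -0.1  73.7  24.4]
```

View pics/a1.png

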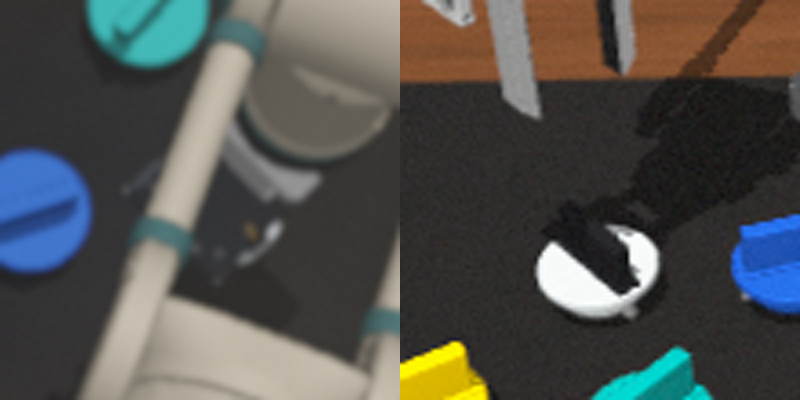

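The scene view shows the two fingertips at about (223.5,230) and (252,218), in line with the lid's bar at (245,270). The top view is blocked by the arm. I check the tool's projection against those pixels.

```bash
python3 st.py; python3 - <<'E'
from h import *
s=r.sense();p=s['position'];y=s['orientation'][:,1]
print(proj('scene',[p,p+y*.03,p-y*.03,[.5758,-.1724,.06]]))
# lid bar ends in scene: top edge ends
im=cv2.imread('pics/scene0.png');g=cv2.cvtColor(im,cv2.COLOR_BGR2GRAY)
G=cv2.resize(g[245:300,220:275],None,fx=10,fy=10,interpolation=cv2.INTER_CUBIC)
cv2.imwrite('pics/a2.png',np.clip(G.astype(int)*3,0,255).astype(np.uint8))
E
```

```text
t 2.075 pos [ 573.9 -168.6  133.6] yaw -47.4 tilt [-0.002  0.002 -1.   ] F [0.  0.2 0.9] T [-0.08  0.15  0.02] w 56.3 j [-23.1  19.3  87.    0.   73.8  24.3]
[[239.17979859 235.11180384]
 [227.74909082 241.18834011]
 [250.22530615 229.24003907]
 [240.88550322 261.31837241]]
```

View pics/a2.png

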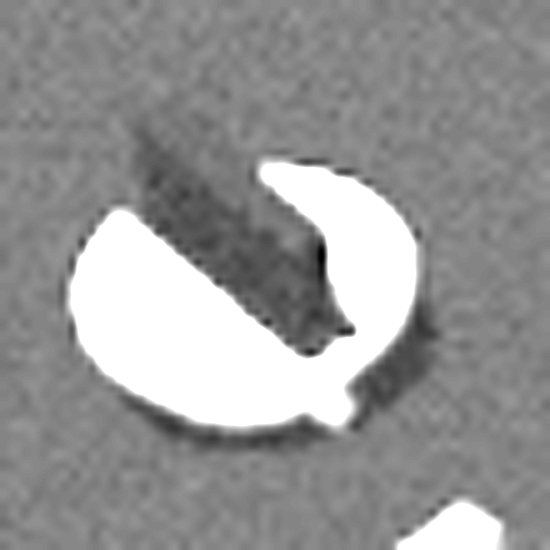

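```bash
python3 - <<'E'
from h import *
p=np.array([.1375,.5577,.1738]);y=np.array([.239,.971,0])
print(proj('scene',[p,p+y*.047,p-y*.047,p+y*.0595,p-y*.0595]))
im=cv2.imread('pics/scene0.png');a=cv2.resize(im[60:130,475:565],None,fx=6,fy=6,interpolation=cv2.INTER_CUBIC);cv2.imwrite('pics/a3.png',a)
im=r.read_camera('scene');cv2.imwrite('pics/s2.png',im);cv2.imwrite('pics/a4.png',cv2.resize(im[170:300,180:310],(600,600),interpolation=cv2.INTER_CUBIC))
E
python3 st.py
```

```text
[[502.72773268 128.10446488]
 [519.59701764 129.53756751]
 [486.05448836 126.68801656]
 [524.11697246 129.92155292]
 [481.65268355 126.3140684 ]]
t 2.125 pos [ 573.7 -167.8  134.2] yaw -47.35 tilt [-0.002  0.001 -1.   ] F [-0.3  1.   0.3] T [-0.09  0.09  0.07] w 56.1 j [-23.   19.2  87.1   0.   73.8  24.4]
```

View pics/a3.png

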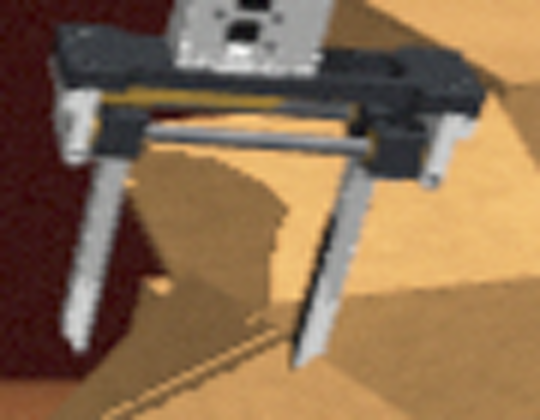

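View pics/a4.png

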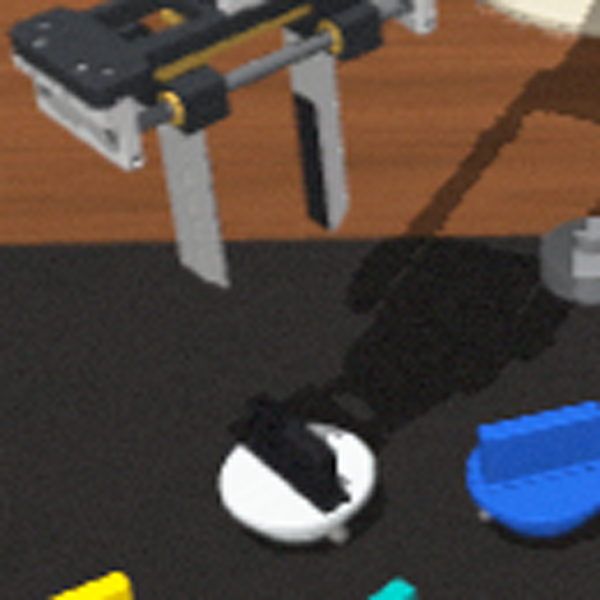

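```bash
python3 - <<'E'
from h import *
print(proj('scene',[[0,0,0],[0.09,0,0],[-.09,0,0],[0,.09,0],[0,-.09,0]]).round(1).tolist())
print(proj('top',[[0,0,0],[0.09,0,0],[0,.09,0],[0,-.09,0]]).round(1).tolist())
a=cv2.imread('pics/scene0.png')[85:185,265:365];b=cv2.imread('pics/top0.png')[400:480,270:400]
cv2.imwrite('pics/a5.png',np.hstack([cv2.resize(a,(400,400)),cv2.resize(b,(390,240)) if 0 else cv2.copyMakeBorder(cv2.resize(b,(390,240)),0,160,0,0,cv2.BORDER_CONSTANT)]))
t=r.read_camera('top');cv2.imwrite('pics/a6.png',cv2.resize(t[180:320,330:470],(600,600),interpolation=cv2.INTER_CUBIC))
p=r.sense()['position'];y=r.sense()['orientation'][:,1]
print((proj('top',[p,p+y*.047,p-y*.047,p+[0,0,.097]])-[330,180])*600/140)
E
```

```text
[[311.9, 161.1], [312.5, 174.6], [311.4, 148.9], [338.5, 160.7], [285.2, 161.5]]
[[335.2, 476.1], [334.2, 437.8], [298.4, 477.1], [372.1, 475.2]]
[[300.35006303 228.37907953]
 [359.96205646 170.35153208]
 [240.29534034 286.8375888 ]
 [323.91315919 194.87968542]]
```

View pics/a5.png

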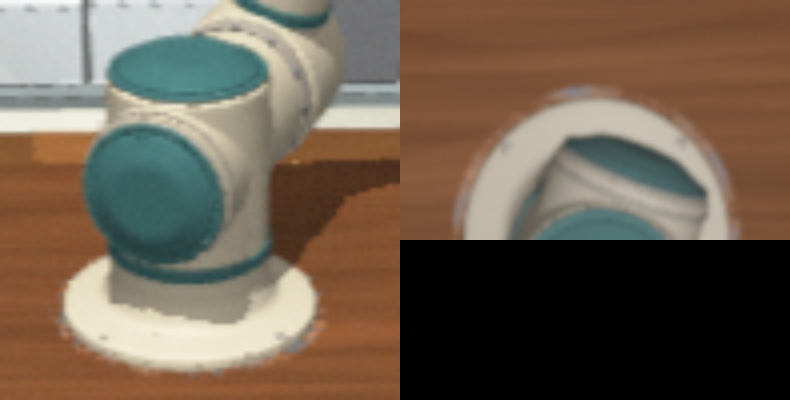

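View pics/a6.png

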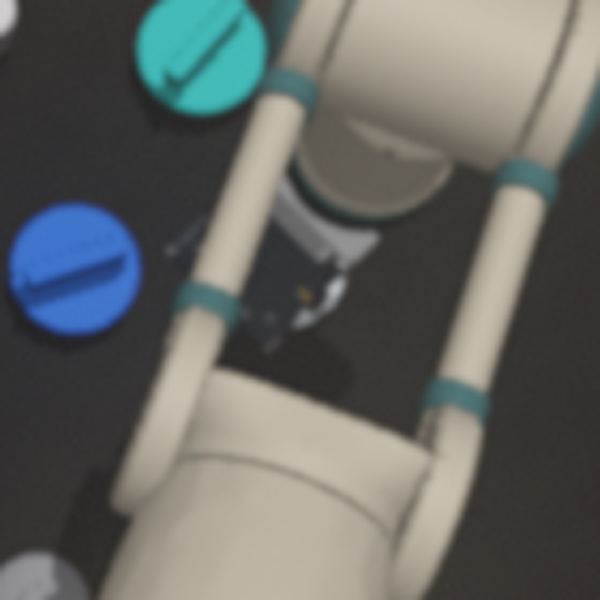

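The robot base projects correctly in both views, but the fingertips appear about 10 px higher than predicted. I lower partway and look again before trusting the height.

Call:
{"fn": "carry_out", "kwargs": {"deltas": [[[0,0,-20],0,0.6],[[0,0,-45],0,0.6],[[0,0,-55],0,0.6],[[0,0,-55],0,0.6]]}}

```text
time_s: 2.68
position: [0.5742, -0.1676, 0.0798]
orientation: [[-0.001, 0.678, -0.735], [0.0, -0.735, -0.678], [-1.0, -0.001, 0.0]]
force: [-0.3, -0.9, -0.1]
grip_width: 0.0567
```

```bash
python3 st.py; python3 - <<'E'
from h import *
s=r.sense();p=s['position'];y=s['orientation'][:,1]
im=r.read_camera('scene');cv2.imwrite('pics/s3.png',im);cv2.imwrite('pics/a7.png',cv2.resize(im[200:300,190:290],(600,600),interpolation=cv2.INTER_CUBIC))
print((proj('scene',[p,p+y*.028,p-y*.028])-[190,200])*6)
E
```

```text
t 2.675 pos [ 574.2 -167.6   79.8] yaw -47.31 tilt [-0.001  0.    -1.   ] F [-0.3 -0.9 -0.1] T [-0.04  0.17  0.06] w 56.7 j [-22.9  21.5  91.7   0.   66.8  24.4]
[[313.07041019 324.84254575]
 [251.59188845 359.43419551]
 [372.66781431 291.30933006]]
```

View pics/a7.png

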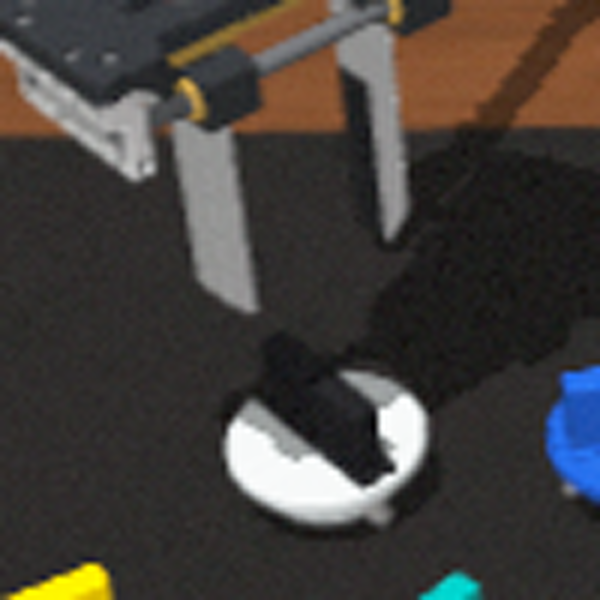

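```bash
python3 - <<'E'
from h import *
s=r.sense();p=s['position'];y=s['orientation'][:,1];z=s['orientation'][:,2]
for h in(.0,.024,.05,.097,.12):
  print(h,((proj('scene',[p+y*a+z*b+[0,0,h] for a in(.0885,.0595,.047,.028,-.028) for b in (-.0375,0,.0375)])-[190,200])*6).round(0).astype(int).tolist())
print(((proj('scene',[[.5745,-.1685,.028],[.5745,-.1685,.06],[.5745,-.1685,.007]])-[190,200])*6).round())
im=cv2.imread('pics/s3.png');cv2.imwrite('pics/a8.png',cv2.resize(im[100:300,140:340],(600,600),interpolation=cv2.INTER_CUBIC))
E
```

```text
0.0 [[171, 490], [110, 438], [52, 388], [239, 450], [178, 399], [119, 351], [268, 433], [207, 383], [148, 335], [312, 408], [250, 359], [191, 312], [433, 337], [371, 291], [311, 247]]
0.024 [[161, 439], [100, 387], [41, 337], [231, 399], [169, 349], [110, 301], [261, 383], [198, 333], [139, 286], [304, 358], [242, 309], [182, 263], [428, 287], [365, 242], [305, 198]]
0.05 [[150, 382], [88, 330], [28, 281], [222, 343], [159, 293], [99, 245], [252, 326], [189, 277], [128, 230], [297, 301], [233, 253], [173, 207], [423, 231], [359, 186], [297, 143]]
0.097 [[130, 273], [66, 223], [5, 174], [204, 235], [140, 186], [78, 139], [235, 218], [171, 170], [109, 124], [282, 194], [217, 147], [155, 102], [412, 126], [347, 82], [284, 39]]
0.12 [[120, 218], [55, 167], [-7, 119], [195, 179], [130, 131], [68, 85], [227, 163], [161, 115], [99, 70], [274, 139], [208, 93], [145, 48], [407, 72], [340, 28], [277, -14]]
[[325. 428.]
 [316. 365.]
 [330. 468.]]
```

View pics/a8.png

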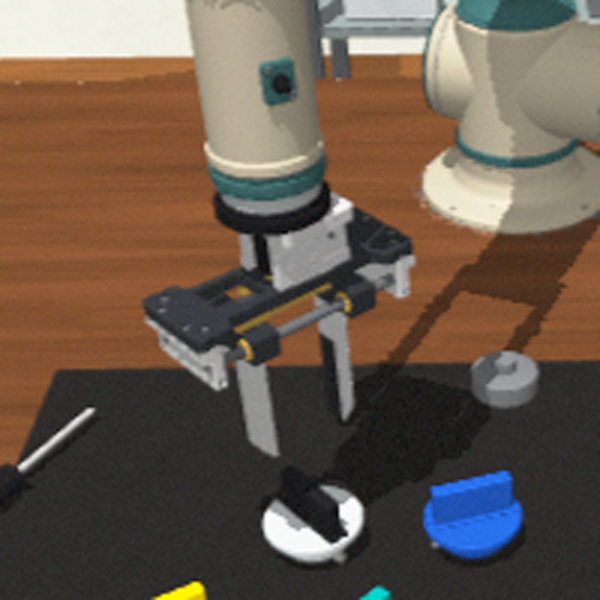

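Both the fingertips and the gripper body look about 20–25 mm higher than reported in the scene view. The xy position is consistent, so I go on down in guarded steps, watching the force and the picture.

Call:
{"fn": "carry_out", "kwargs": {"deltas": [[[0,0,-15],0,0.6],[[0,0,-30],0,0.6],[[0,0,-38],0,0.6],[[0,0,-38],0,0.6]]}}

```text
time_s: 3.22
position: [0.5739, -0.1685, 0.0405]
orientation: [[-0.002, 0.677, -0.736], [0.001, -0.736, -0.677], [-1.0, -0.002, 0.001]]
force: [0.6, 0.1, -0.2]
grip_width: 0.0565
```

```bash
python3 st.py; python3 - <<'E'
from h import *
s=r.sense();p=s['position'];y=s['orientation'][:,1]
im=r.read_camera('scene');cv2.imwrite('pics/s4.png',im);cv2.imwrite('pics/a9.png',cv2.resize(im[200:300,190:290],(600,600),interpolation=cv2.INTER_CUBIC))
print((proj('scene',[p,p+y*.028,p-y*.028])-[190,200])*6)
E
```

```text
t 3.225 pos [ 573.9 -168.5   40.5] yaw -47.39 tilt [-0.002  0.001 -1.   ] F [ 0.6  0.1 -0.2] T [-0.05  0.11 -0.06] w 56.5 j [-23.   23.6  94.6  -0.   61.9  24.4]
[[321.55074622 402.88236069]
 [261.6204092  437.87003645]
 [379.69500697 368.93740653]]
```

View pics/a9.png

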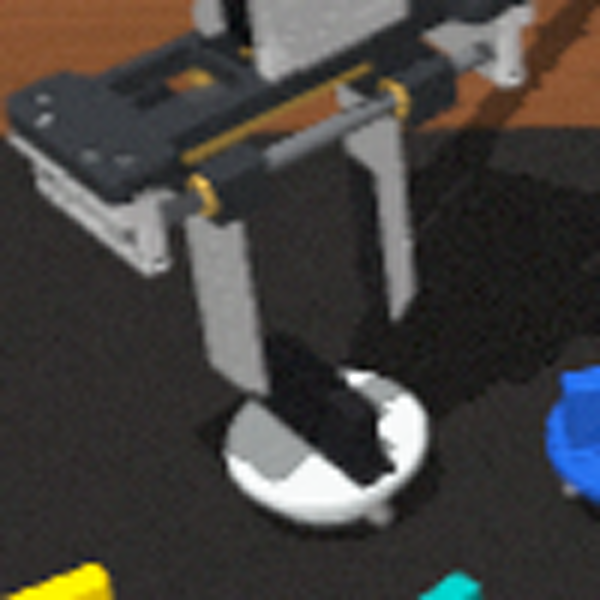

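The fingers' shadows on the flange lie symmetrically about the bar, so the xy is good, but the tips still sit about 20 mm above the reported height. I go down in small steps, watching the force.

Call:
{"fn": "carry_out", "kwargs": {"deltas": [[[0,0,-3],0,0.6],[[0,0,-5],0,0.6],[[0,0,-7],0,0.6],[[0,0,-7],0,0.6]]}}

```text
time_s: 3.78
position: [0.5746, -0.1686, 0.0346]
orientation: [[-0.0, 0.677, -0.736], [0.0, -0.736, -0.677], [-1.0, -0.0, 0.0]]
force: [-0.5, -0.0, 0.2]
grip_width: 0.0565
```

```bash
python3 st.py; python3 - <<'E'
from h import *
im=r.read_camera('scene');cv2.imwrite('pics/s5.png',im);cv2.imwrite('pics/a10.png',cv2.resize(im[220:290,210:280],(600,600),interpolation=cv2.INTER_CUBIC))
E
```

```text
t 3.775 pos [ 574.6 -168.6   34.6] yaw -47.38 tilt [-0.  0. -1.] F [-0.5 -0.   0.2] T [-0.02  0.13  0.02] w 56.5 j [-23.   23.9  95.   -0.   61.1  24.4]
```

View pics/a10.png

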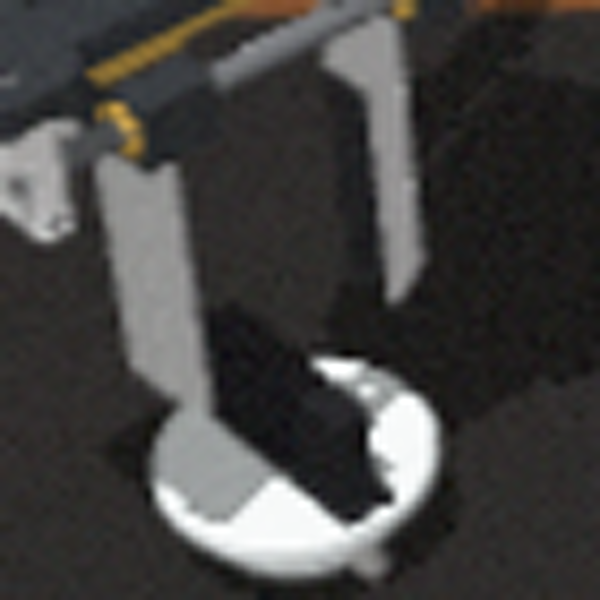

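Call:
{"fn": "carry_out", "kwargs": {"deltas": [[[0,0,-2],0,0.6],[[0,0,-4],0,0.6],[[0,0,-5],0,0.6],[[0,0,-6],0,0.6],[[0,0,-6],0,0.6]]}}

```text
time_s: 4.45
position: [0.5746, -0.1687, 0.0286]
orientation: [[-0.0, 0.677, -0.736], [0.0, -0.736, -0.677], [-1.0, -0.0, 0.0]]
force: [-0.3, 0.8, -0.3]
grip_width: 0.0561
```

```bash
python3 st.py
```

```text
t 4.45 pos [ 574.6 -168.7   28.6] yaw -47.39 tilt [-0.  0. -1.] F [-0.3  0.8 -0.3] T [-0.12  0.1  -0.06] w 56.1 j [-23.   24.3  95.4  -0.   60.3  24.4]
```

Call:
{"fn": "carry_out", "kwargs": {"deltas": [[[0,0,-1],0,0.6],[[0,0,-2],0,0.6],[[0,0,-3],0,0.6],[[0,0,-3],0,0.6]]}}

```text
time_s: 4.95
position: [0.5746, -0.1687, 0.0256]
orientation: [[-0.0, 0.677, -0.736], [0.0, -0.736, -0.677], [-1.0, -0.0, 0.0]]
force: [0.2, 0.3, 0.8]
grip_width: 0.0564
```

```bash
python3 st.py
```

```text
t 4.95 pos [ 574.6 -168.7   25.6] yaw -47.38 tilt [-0.  0. -1.] F [0.2 0.3 0.8] T [-0.07  0.09 -0.01] w 56.4 j [-23.   24.5  95.6  -0.   59.9  24.4]
```

There is no contact at a reported 25.6 mm, which is below the flange top, so the tips really are higher than reported. I go on carefully.

Call:
{"fn": "carry_out", "kwargs": {"deltas": [[[0,0,-1.5],0,0.6],[[0,0,-3],0,0.6],[[0,0,-4.5],0,0.6],[[0,0,-6],0,0.6],[[0,0,-6],0,0.6]]}}

```text
time_s: 5.58
position: [0.5746, -0.1686, 0.0195]
orientation: [[-0.0, 0.677, -0.736], [0.0, -0.736, -0.677], [-1.0, -0.0, 0.0]]
force: [0.8, -0.3, 0.8]
grip_width: 0.0564
```

```bash
python3 st.py; python3 - <<'E'
from h import *
im=r.read_camera('scene');cv2.imwrite('pics/s6.png',im);cv2.imwrite('pics/a11.png',cv2.resize(im[220:290,210:280],(600,600),interpolation=cv2.INTER_CUBIC))
E
```

```text
t 5.575 pos [ 574.6 -168.6   19.5] yaw -47.38 tilt [-0.  0. -1.] F [ 0.8 -0.3  0.8] T [ 0.    0.09 -0.05] w 56.4 j [-23.   24.8  96.   -0.   59.2  24.4]
```

View pics/a11.png

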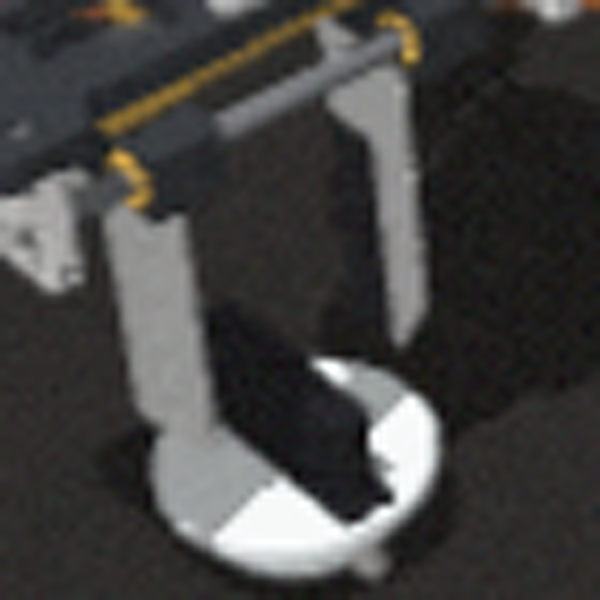

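Call:
{"fn": "carry_out", "kwargs": {"deltas": [[[0,0,-1.5],0,0.6],[[0,0,-3],0,0.6],[[0,0,-4.5],0,0.6],[[0,0,-6],0,0.6],[[0,0,-6],0,0.6]]}}

```text
time_s: 6.25
position: [0.5746, -0.1686, 0.0135]
orientation: [[-0.0, 0.677, -0.736], [0.0, -0.736, -0.677], [-1.0, -0.0, 0.0]]
force: [0.8, 0.5, 0.9]
grip_width: 0.0564
```

```bash
python3 st.py; python3 - <<'E'
from h import *
im=r.read_camera('scene');cv2.imwrite('pics/s7.png',im);cv2.imwrite('pics/a12.png',cv2.resize(im[220:290,210:280],(600,600),interpolation=cv2.INTER_CUBIC))
E
```

```text
t 6.25 pos [ 574.6 -168.6   13.5] yaw -47.39 tilt [-0.  0. -1.] F [0.8 0.5 0.9] T [-0.03  0.15  0.01] w 56.4 j [-23.   25.2  96.4  -0.   58.4  24.4]
```

View pics/a12.png

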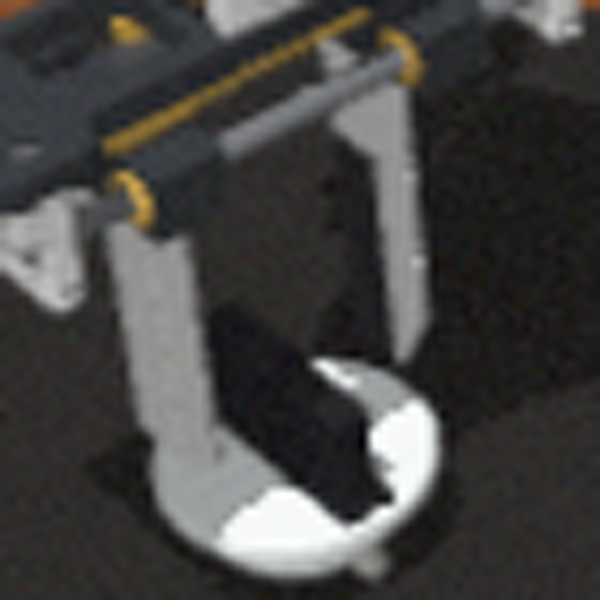

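Call:
{"fn": "carry_out", "kwargs": {"deltas": [[[0,0,-1],0,0.6],[[0,0,-2],0,0.6],[[0,0,-3],0,0.6],[[0,0,-4],0,0.6],[[0,0,-4],0,0.6]]}}

```text
time_s: 6.92
position: [0.5746, -0.1687, 0.0096]
orientation: [[-0.0, 0.677, -0.736], [-0.0, -0.736, -0.677], [-1.0, -0.0, 0.0]]
force: [-0.6, 0.1, -0.5]
grip_width: 0.0562
```

```bash
python3 st.py; python3 - <<'E'
from h import *
im=r.read_camera('scene');cv2.imwrite('pics/s8.png',im);cv2.imwrite('pics/a13.png',cv2.resize(im[220:290,210:280],(600,600),interpolation=cv2.INTER_CUBIC))
E
```

```text
t 6.925 pos [ 574.6 -168.7    9.6] yaw -47.38 tilt [-0. -0. -1.] F [-0.6  0.1 -0.5] T [-0.05  0.13  0.02] w 56.2 j [-23.   25.4  96.7  -0.   57.9  24.4]
```

View pics/a13.png

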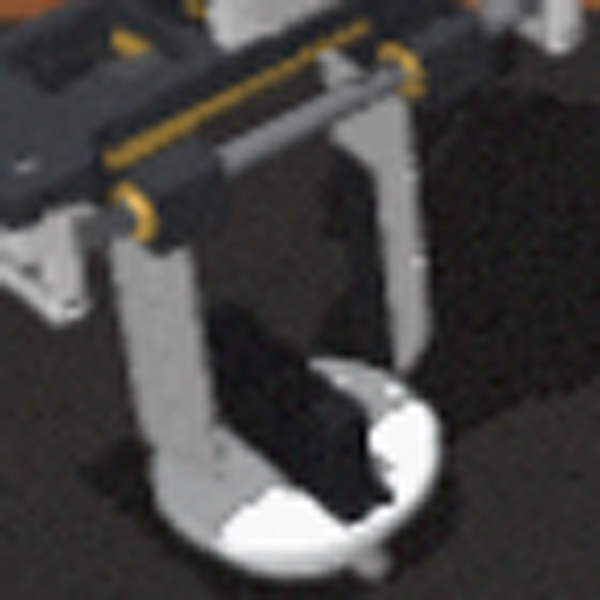

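Call:
{"fn": "carry_out", "kwargs": {"deltas": [[[0,0,0],0,0.3],[[0,0,0],0,0],[[0,0,0],0,0],[[0,0,0],0,0],[[0,0,0],0,0]], "newtons": 15}}

```text
time_s: 7.6
position: [0.575, -0.1689, 0.0098]
orientation: [[0.001, 0.677, -0.736], [-0.0, -0.736, -0.677], [-1.0, 0.001, -0.0]]
force: [-0.6, -1.1, -1.0]
grip_width: 0.0115
```

```bash
python3 st.py; python3 - <<'E'
from h import *
im=r.read_camera('scene');cv2.imwrite('pics/s9.png',im);cv2.imwrite('pics/a14.png',cv2.resize(im[220:290,210:280],(600,600),interpolation=cv2.INTER_CUBIC))
E
```

```text
t 7.6 pos [ 575.  -168.9    9.8] yaw -47.38 tilt [ 0.001 -0.    -1.   ] F [-0.6 -1.1 -1. ] T [-0.04  0.19 -0.01] w 11.5 j [-23.   25.4  96.7  -0.   57.9  24.4]
```

View pics/a14.png

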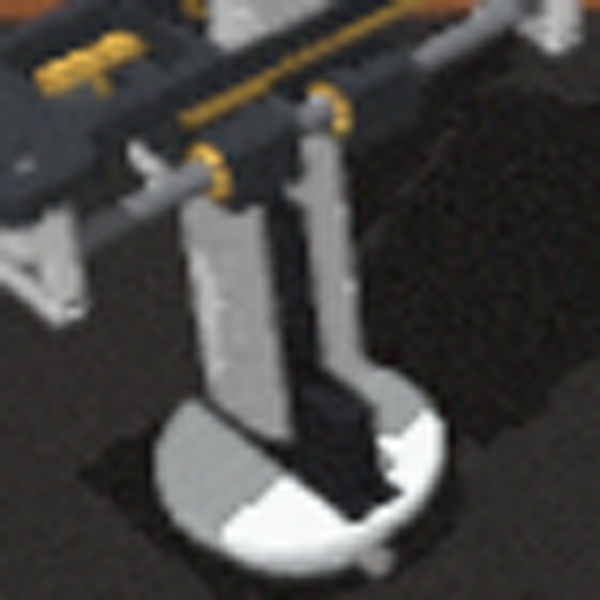

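Gripped at 11.5 mm wide, so the bar is between the pads. In the image, though, the fingers sit toward the bar's far-left end. I measure how far off-centre along the bar.

```bash
python3 - <<'E'
from h import *
a=np.radians(42.6);u=np.array([np.cos(a),np.sin(a)]);n=np.array([np.sin(a),-np.cos(a)])
c=np.array([.5745,-.1685])
f=lambda q:np.array(q)*70/600+[210,220]-.5+.058
tip=f([[212,402],[290,440]])
for z in(.03,.036,.042,.048):
    W=cast('scene',tip,z)-c;print(z,'along',(W@u*1000).round(1),'perp',(W@n*1000).round(1))
print('bar root ends', [( (cast('scene',[p],.03)-c)@np.c_[u,n]*1000).round(1) for p in ([232,266],[250.5,280.2])])
im=cv2.imread('pics/s9.png')
cv2.imwrite('pics/a15.png',np.clip(cv2.resize(im[245:295,222:272],(600,600),interpolation=cv2.INTER_CUBIC).astype(int)*2,0,255).astype(np.uint8))
E
```

```text
0.03 along [-27.7  -0.5] perp [7.3 1.4]
0.036 along [-21.7   5.2] perp [10.8  4.9]
0.042 along [-15.8  11. ] perp [14.3  8.5]
0.048 along [-9.8 16.7] perp [17.8 12. ]
bar root ends [array([[-32.7,  10.2]]), array([[35.7,  8.7]])]
```

View pics/a15.png

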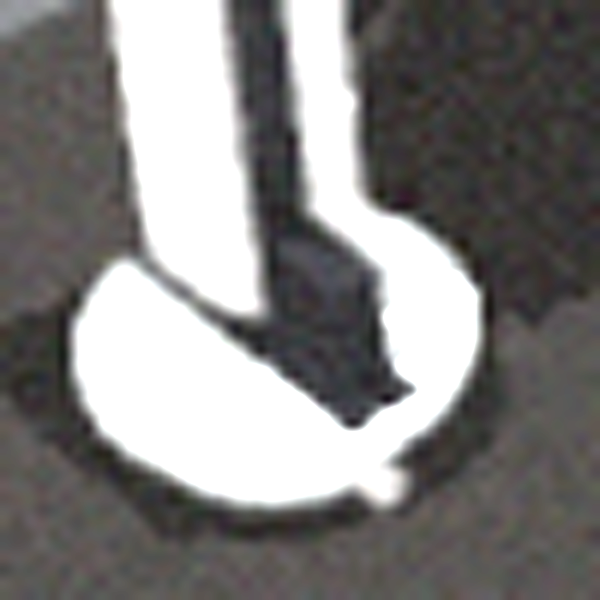

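The tip is about 10–14 mm above the foot plate and roughly 3–4 mm off-centre along the bar. I regrip lower and closer to centre, in guarded steps.

Call:
{"fn": "carry_out", "kwargs": {"deltas": [[[0,0,0],0,0.35],[[0,0,0],0,0.35],[[2,2,-2],0,0.35],[[2,2,-4],0,0.35],[[2,2,-4],0,0.35]]}}

```text
time_s: 8.28
position: [0.5765, -0.1666, 0.0054]
orientation: [[-0.0, 0.677, -0.736], [0.0, -0.736, -0.677], [-1.0, -0.0, 0.0]]
force: [-0.2, -0.1, -0.2]
grip_width: 0.0329
```

Call:
{"fn": "carry_out", "kwargs": {"deltas": [[[0,0,-1],0,0.35],[[0,0,-2],0,0.35],[[0,0,-3],0,0.35],[[0,0,-3],0,0.35]]}}

```text
time_s: 8.78
position: [0.5766, -0.1667, 0.0026]
orientation: [[-0.0, 0.677, -0.736], [-0.0, -0.736, -0.677], [-1.0, -0.0, 0.0]]
force: [-0.9, -0.8, 1.4]
grip_width: 0.0326
```

```bash
python3 st.py; python3 - <<'E'
from h import *
im=r.read_camera('scene');cv2.imwrite('pics/s10.png',im);cv2.imwrite('pics/a16.png',cv2.resize(im[220:290,210:280],(600,600),interpolation=cv2.INTER_CUBIC))
E
```

```text
t 8.775 pos [ 576.6 -166.7    2.6] yaw -47.39 tilt [-0. -0. -1.] F [-0.9 -0.8  1.4] T [-0.02  0.15 -0.05] w 32.6 j [-22.8  25.9  96.9  -0.   57.1  24.6]
```

View pics/a16.png

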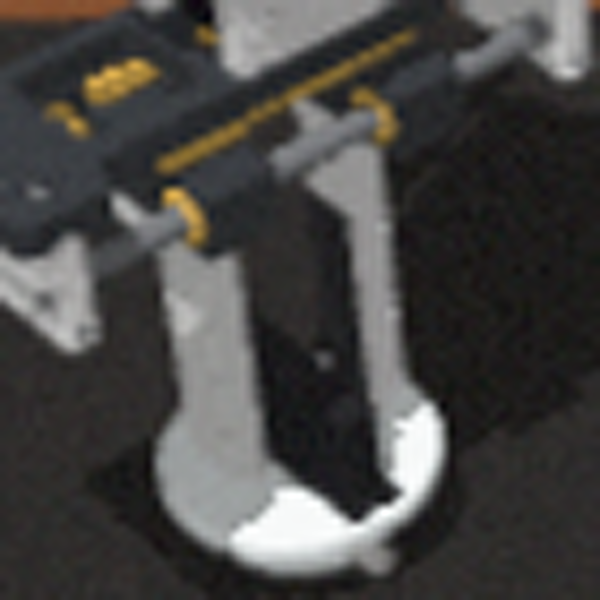

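Call:
{"fn": "carry_out", "kwargs": {"deltas": [[[0,0,0],0,0.1],[[0,0,0],0,0],[[0,0,0],0,0],[[0,0,0],0,0]], "newtons": 40}}

```text
time_s: 9.32
position: [0.5767, -0.1667, 0.0027]
orientation: [[0.0, 0.677, -0.736], [-0.0, -0.736, -0.677], [-1.0, 0.0, -0.0]]
force: [0.0, -1.1, 0.3]
grip_width: 0.0121
```

Call:
{"fn": "carry_out", "kwargs": {"deltas": [[[0,0,5],0,0],[[0,0,15],0,0],[[0,0,30],0,0],[[0,0,30],0,0]]}}

```text
time_s: 9.82
position: [0.5782, -0.1673, 0.0347]
orientation: [[0.004, 0.677, -0.736], [-0.002, -0.736, -0.677], [-1.0, 0.004, -0.002]]
force: [-0.1, -0.3, -2.2]
grip_width: 0.0114
```

```bash
python3 st.py; python3 - <<'E'
from h import *
im=r.read_camera('scene');cv2.imwrite('pics/s11.png',im);cv2.imwrite('pics/a17.png',cv2.resize(im[200:290,200:290],(600,600),interpolation=cv2.INTER_CUBIC))
E
```

```text
t 9.825 pos [ 578.2 -167.3   34.7] yaw -47.38 tilt [ 0.004 -0.002 -1.   ] F [-0.1 -0.3 -2.2] T [-0.04  0.1  -0.03] w 11.4 j [-22.8  24.   94.8  -0.   60.9  24.6]
```

View pics/a17.png

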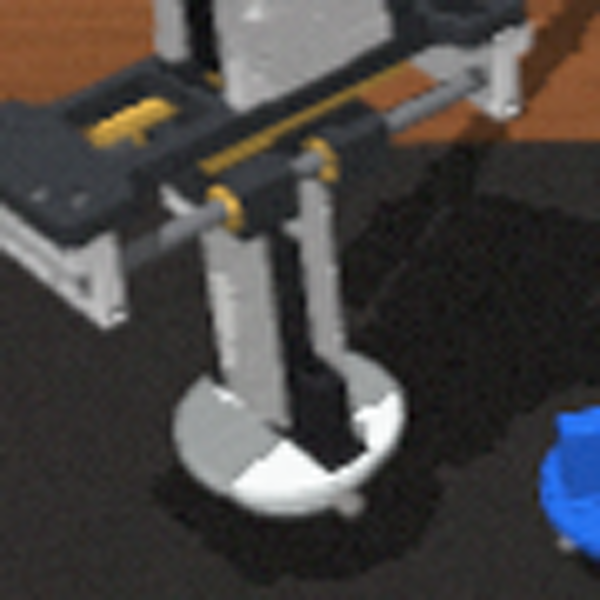

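The lid is lifted: the force shows about 2 N more weight and the pads hold at 11.4 mm. Next I raise it clear of the blue look-alike, then carry and turn it to above the canister.

Call:
{"fn": "carry_out", "kwargs": {"deltas": [[[0,0,45],0,0],[[0,0,95],0,0],[[-2,30,118],0.15,0],[[-4,70,120],0.32,0],[[-6,110,120],0.49,0]]}}

```text
time_s: 10.5
position: [0.5705, -0.0557, 0.153]
orientation: [[0.001, 0.945, -0.326], [-0.0, -0.326, -0.945], [-1.0, 0.001, -0.0]]
force: [0.6, 0.1, -1.3]
grip_width: 0.0119
```

Call:
{"fn": "carry_out", "kwargs": {"deltas": [[[-3,50,0],0.17,0],[[-6,100,0],0.34,0],[[-9,150,0],0.51,0],[[-12,200,0],0.68,0],[[-14,240,0],0.85,0]]}}

```text
time_s: 11.12
position: [0.5559, 0.1852, 0.1523]
orientation: [[-0.001, 0.868, 0.496], [0.0, 0.496, -0.868], [-1.0, -0.001, -0.0]]
force: [0.6, 0.0, -0.8]
grip_width: 0.0117
```

Call:
{"fn": "carry_out", "kwargs": {"deltas": [[[0,10,0],0.17,0],[[0,17,0],0.34,0],[[0,17,0],0.48,0],[[0,17,0],0.552,0],[[0,17,0],0.552,0]]}}

```text
time_s: 11.75
position: [0.5563, 0.2003, 0.1523]
orientation: [[-0.001, 0.485, 0.874], [-0.0, 0.874, -0.485], [-1.0, -0.001, -0.001]]
force: [0.2, -0.7, -0.8]
grip_width: 0.0116
```

```bash
python3 st.py; python3 - <<'E'
from h import *
s=r.read_camera('scene');t=r.read_camera('top');cv2.imwrite('pics/s12.png',s);cv2.imwrite('pics/t12.png',t)
cv2.imwrite('pics/a18.png',np.hstack([cv2.resize(s[170:300,340:470],(400,400),interpolation=cv2.INTER_CUBIC),cv2.resize(t[190:310,190:310],(400,400),interpolation=cv2.INTER_CUBIC)]))
E
```

```text
t 11.75 pos [556.3 200.3 152.3] yaw 60.97 tilt [-0.001 -0.    -1.   ] F [ 0.2 -0.7 -0.8] T [-0.02  0.02 -0.02] w 11.6 j [ 13.1  18.   86.3   0.   75.8 -47.9]
```

View pics/a18.png

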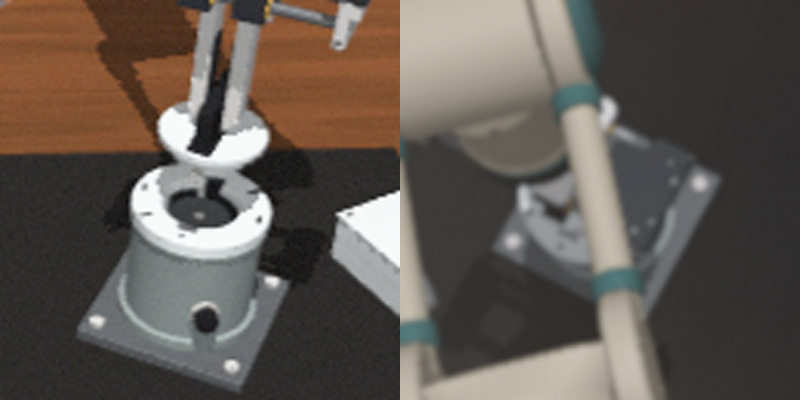

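```bash
python3 - <<'E'
from h import *
s=cv2.imread('pics/s12.png')
print(proj('scene',[[.5563,.2003,.1776],[.5563,.2003,.11]]).round(1))
cv2.imwrite('pics/a19.png',cv2.resize(s[195:255,375:435],(600,600),interpolation=cv2.INTER_CUBIC))
g=cv2.cvtColor(s,cv2.COLOR_BGR2GRAY)
m=(g[195:228,385:436]>165).astype(np.uint8);print(m.sum())
E
```

```text
[[409.2 210.7]
 [405.5 235.4]]
480
```

View pics/a19.png

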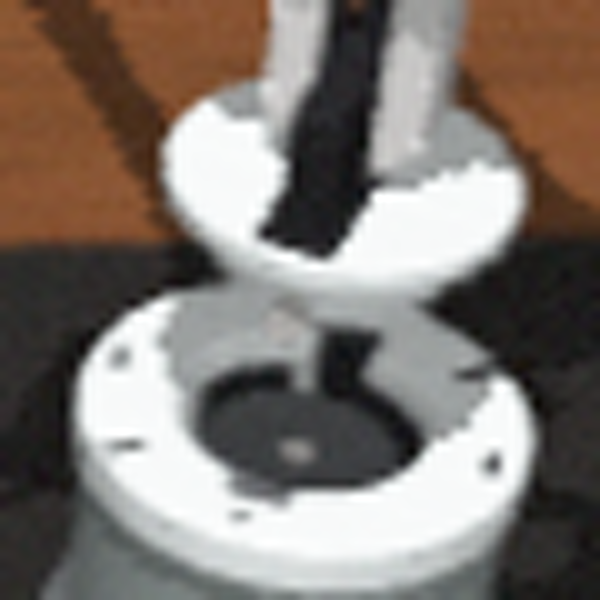

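```bash
python3 - <<'E'
from h import *
c=np.array([.5563,.2003]);
for a in(325,331,337):
    d=np.array([np.cos(np.radians(a)),np.sin(np.radians(a))])
    print(a,((proj('scene',[[*(c+.0335*d),.1566],[*(c+.031*d),.1776],[*(c+.031*d),.2096],[*(c-.031*d),.2096],[*(c+.0365*d),.11],[*(c-.0365*d),.11]])-[375,195])*10).round().astype(int).tolist())
E
```

```text
325 [[266, 313], [282, 227], [300, 102], [420, -33], [236, 490], [371, 323]]
331 [[281, 318], [296, 232], [315, 106], [406, -37], [252, 495], [355, 318]]
337 [[297, 322], [311, 236], [330, 110], [391, -40], [269, 500], [339, 314]]
```

The lid's flange centre is at (409.3,212.8) and the mouth's at (405.6,237). Against the projections for the commanded xy, both show the same +2 px row bias. The pin, the bar end and the notches all match 331°. So the lid is over the mouth and I lower it.

Call:
{"fn": "carry_out", "kwargs": {"deltas": [[[0,0,-12],0,0],[[0,0,-24],0,0],[[0,0,-33],0,0],[[0,0,-33],0,0]]}}

```text
time_s: 12.35
position: [0.5558, 0.2001, 0.1183]
orientation: [[-0.002, 0.485, 0.875], [-0.001, 0.875, -0.485], [-1.0, -0.002, -0.002]]
force: [-0.3, -0.2, -1.1]
grip_width: 0.0121
```

```bash
python3 st.py; python3 - <<'E'
from h import *
s=r.read_camera('scene');cv2.imwrite('pics/s13.png',s)
cv2.imwrite('pics/a20.png',cv2.resize(s[195:255,375:435],(600,600),interpolation=cv2.INTER_CUBIC))
E
```

```text
t 12.35 pos [555.8 200.1 118.3] yaw 61.01 tilt [-0.002 -0.001 -1.   ] F [-0.3 -0.2 -1.1] T [-0.02  0.03 -0.05] w 12.1 j [ 13.   19.3  89.3   0.   71.5 -48. ]
```

View pics/a20.png

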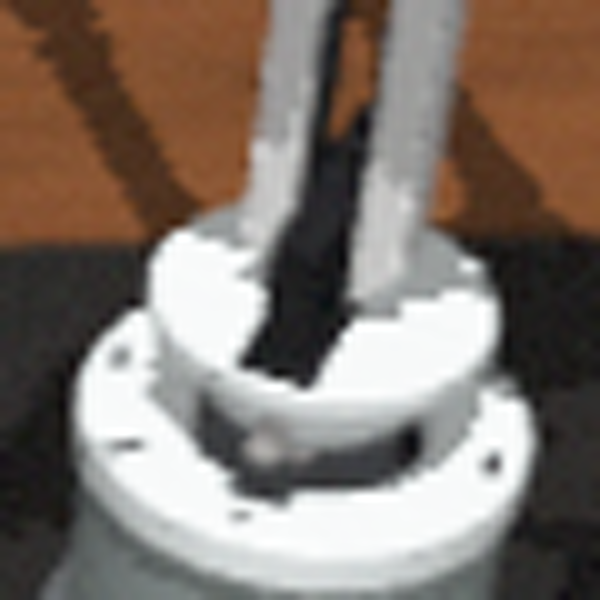

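Call:
{"fn": "carry_out", "kwargs": {"deltas": [[[0,0,-3],0,0],[[0,0,-6],0,0],[[0,0,-9],0,0],[[0,0,-9],0,0]]}}

```text
time_s: 12.9
position: [0.5565, 0.2003, 0.1105]
orientation: [[-0.0, 0.484, 0.875], [-0.0, 0.875, -0.484], [-1.0, -0.0, -0.0]]
force: [0.1, 0.8, -1.3]
grip_width: 0.0114
```

Call:
{"fn": "carry_out", "kwargs": {"deltas": [[[0,0,-2],0,0],[[0,0,-4],0,0],[[0,0,-6],0,0],[[0,0,-6],0,0]]}}

```text
time_s: 13.4
position: [0.5565, 0.2003, 0.1044]
orientation: [[-0.0, 0.484, 0.875], [-0.0, 0.875, -0.484], [-1.0, -0.0, -0.0]]
force: [0.2, -1.0, -1.4]
grip_width: 0.0115
```

```bash
python3 st.py; python3 - <<'E'
from h import *
s=r.read_camera('scene');cv2.imwrite('pics/s14.png',s)
cv2.imwrite('pics/a21.png',cv2.resize(s[195:255,375:435],(600,600),interpolation=cv2.INTER_CUBIC))
E
```

```text
t 13.4 pos [556.5 200.3 104.4] yaw 61.02 tilt [-0. -0. -1.] F [ 0.2 -1.  -1.4] T [-0.02  0.04 -0.03] w 11.5 j [ 13.1  19.9  90.5   0.   69.6 -48. ]
```

View pics/a21.png

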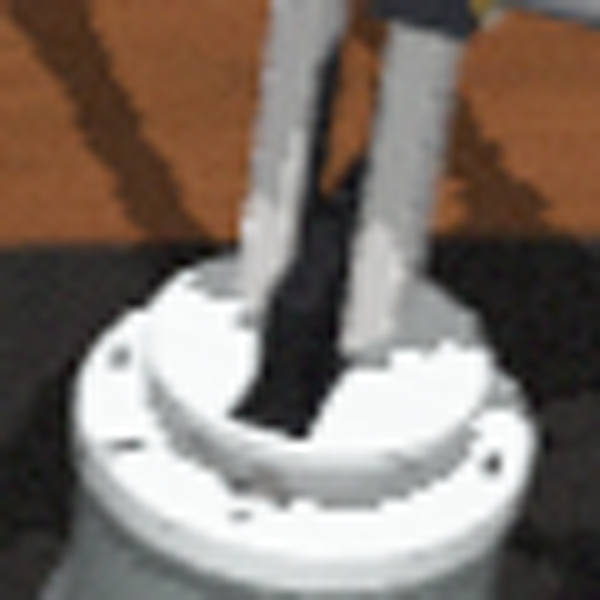

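No side force, and the near pin is entering its notch at about (270,490) in the crop. I press on.

Call:
{"fn": "carry_out", "kwargs": {"deltas": [[[0,0,-2],0,0],[[0,0,-4],0,0],[[0,0,-6],0,0],[[0,0,-6],0,0]]}}

```text
time_s: 13.95
position: [0.5567, 0.2003, 0.0988]
orientation: [[0.0, 0.484, 0.875], [0.0, 0.875, -0.484], [-1.0, 0.0, 0.0]]
force: [-0.8, -0.7, 1.5]
grip_width: 0.0117
```

Call:
{"fn": "carry_out", "kwargs": {"deltas": [[[0,0,-1.5],0,0],[[0,0,-3],0,0],[[0,0,-4.5],0,0],[[0,0,-4.5],0,0]]}}

```text
time_s: 14.45
position: [0.5568, 0.2003, 0.0943]
orientation: [[0.0, 0.484, 0.875], [0.0, 0.875, -0.484], [-1.0, 0.0, 0.0]]
force: [-0.4, -0.1, 2.8]
grip_width: 0.0116
```

```bash
python3 st.py; python3 - <<'E'
from h import *
s=r.read_camera('scene');cv2.imwrite('pics/s15.png',s)
cv2.imwrite('pics/a22.png',cv2.resize(s[195:255,375:435],(600,600),interpolation=cv2.INTER_CUBIC))
E
```

```text
t 14.45 pos [556.8 200.3  94.3] yaw 61.02 tilt [ 0.  0. -1.] F [-0.4 -0.1  2.8] T [-0.08  0.24 -0.03] w 11.6 j [ 13.1  20.3  91.4   0.   68.3 -48. ]
```

View pics/a22.png

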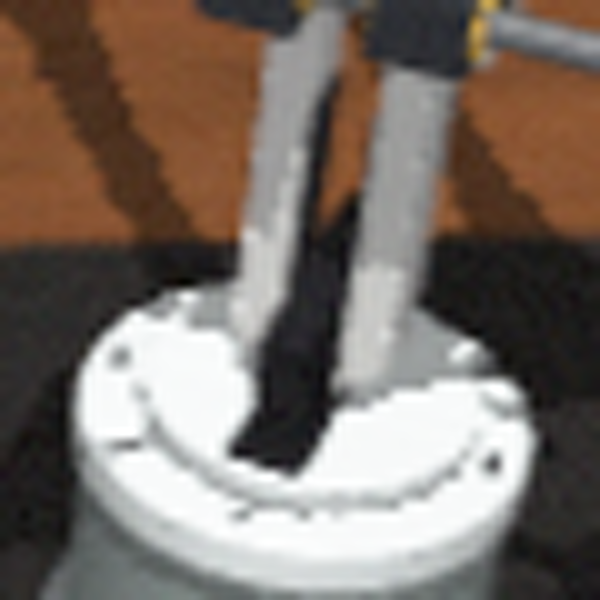

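The spring is building as expected, about 4 N net. I press the last millimetres in small steps.

Call:
{"fn": "carry_out", "kwargs": {"deltas": [[[0,0,-1],0,0],[[0,0,-2],0,0],[[0,0,-3],0,0],[[0,0,-3],0,0]]}}

```text
time_s: 15.0
position: [0.5568, 0.2003, 0.0913]
orientation: [[0.0, 0.485, 0.875], [0.0, 0.875, -0.485], [-1.0, 0.0, 0.0]]
force: [0.0, 0.4, 4.9]
grip_width: 0.0119
```

Call:
{"fn": "carry_out", "kwargs": {"deltas": [[[0,0,-0.7],0,0],[[0,0,-1.2],0,0],[[0,0,-1.2],0,0]]}}

```text
time_s: 15.38
position: [0.5568, 0.2003, 0.0907]
orientation: [[0.001, 0.484, 0.875], [0.0, 0.875, -0.484], [-1.0, 0.0, 0.0]]
force: [-2.7, -0.5, 8.0]
grip_width: 0.0113
```

The force rises sharply at 90.7 mm, exactly the height predicted for the flange meeting the rim. I press slightly and begin the clockwise turn slowly.

Call:
{"fn": "carry_out", "kwargs": {"deltas": [[[0,0,-0.5],0,0],[[0,0,-0.5],-0.08,0],[[0,0,-0.5],-0.17,0],[[0,0,-0.5],-0.26,0],[[0,0,-0.5],-0.26,0]]}}

```text
time_s: 16.0
position: [0.5576, 0.2005, 0.0907]
orientation: [[0.002, 0.693, 0.721], [0.001, 0.721, -0.693], [-1.0, 0.002, 0.001]]
force: [0.1, -0.4, 9.6]
grip_width: 0.0118
```

```bash
python3 st.py; python3 - <<'E'
from h import *
s=r.read_camera('scene');cv2.imwrite('pics/s16.png',s)
cv2.imwrite('pics/a23.png',cv2.resize(s[195:255,375:435],(600,600),interpolation=cv2.INTER_CUBIC))
E
```

```text
t 16.0 pos [557.6 200.5  90.7] yaw 46.1 tilt [ 0.002  0.001 -1.   ] F [ 0.1 -0.4  9.6] T [-0.19  0.4  -0.1 ] w 11.8 j [ 13.1  20.5  91.7  -0.   67.7 -33. ]
```

View pics/a23.png

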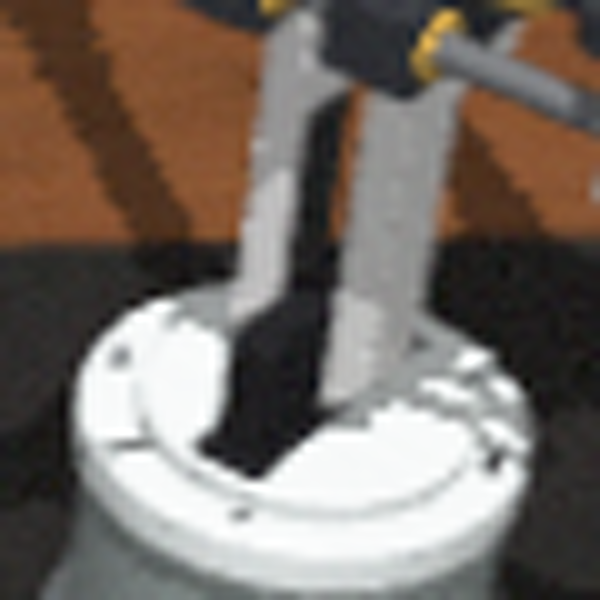

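The lid turns with the gripper, flange flush and little torque. I turn the remaining 30°.

Call:
{"fn": "carry_out", "kwargs": {"deltas": [[[0,0,0],-0.1,0],[[0,0,0],-0.2,0],[[0,0,0],-0.3,0],[[0,0,0],-0.39,0],[[0,0,0],-0.39,0]]}}

```text
time_s: 16.68
position: [0.5581, 0.2, 0.0907]
orientation: [[0.003, 0.915, 0.403], [-0.0, 0.403, -0.915], [-1.0, 0.003, 0.002]]
force: [-0.8, -0.6, 8.8]
grip_width: 0.0117
```

Call:
{"fn": "carry_out", "kwargs": {"deltas": [[[0,0,0],-0.05,0],[[0,0,0],-0.1,0],[[0,0,0],-0.13,0],[[0,0,0],-0.13,0],[[0,0,0],-0.13,0]]}}

```text
time_s: 17.3
position: [0.558, 0.1997, 0.0908]
orientation: [[0.003, 0.96, 0.281], [-0.001, 0.281, -0.96], [-1.0, 0.003, 0.002]]
force: [-0.4, -2.6, 9.6]
grip_width: 0.012
```

```bash
python3 st.py; python3 - <<'E'
from h import *
s=r.read_camera('scene');t=r.read_camera('top');cv2.imwrite('pics/s17.png',s);cv2.imwrite('pics/t17.png',t)
cv2.imwrite('pics/a24.png',cv2.resize(s[195:255,375:435],(600,600),interpolation=cv2.INTER_CUBIC))
cv2.imwrite('pics/a25.png',cv2.resize(t[210:290,210:290],(600,600),interpolation=cv2.INTER_CUBIC))
E
```

```text
t 17.3 pos [558.  199.7  90.8] yaw 16.35 tilt [ 0.003 -0.001 -1.   ] F [-0.4 -2.6  9.6] T [-0.42  0.41  0.06] w 12.0 j [13.  20.5 91.7 -0.1 67.7 -3.3]
```

View pics/a24.png

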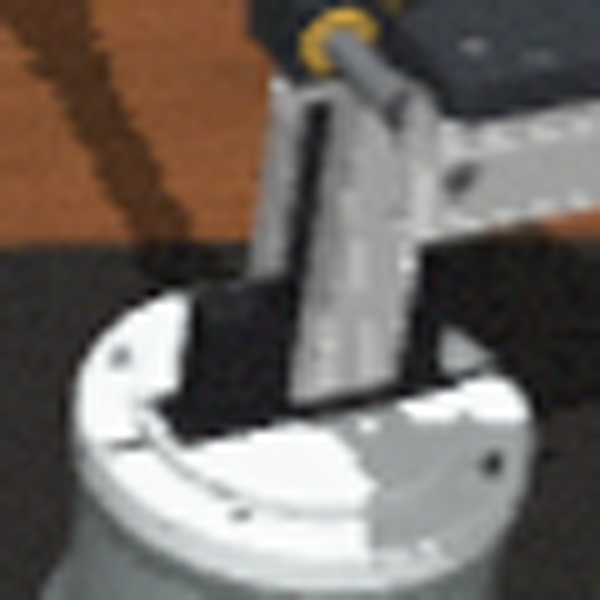

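View pics/a25.png

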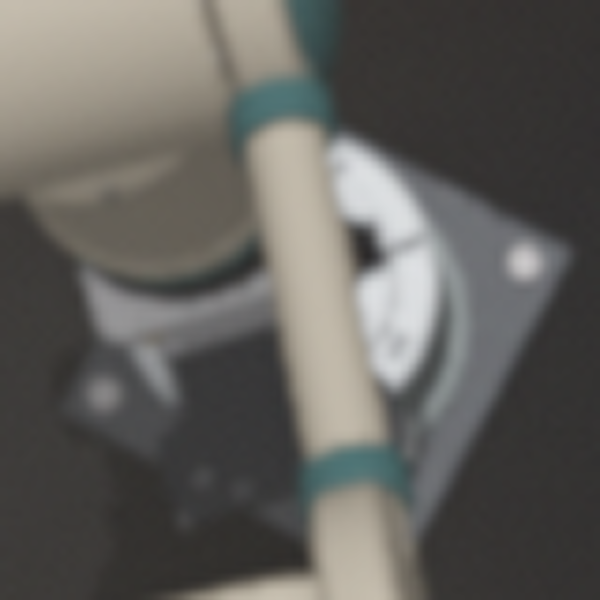

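The bar now lies along the vent lines: left at (125,445) and right at (475,372) in the crop, and the top view shows the bar's end pointing at the vent line at (405,243). I do a last still-hold and check that the bystanders haven't moved.

Call:
{"fn": "carry_out", "kwargs": {"deltas": [[[0,0,0],0,0],[[0,0,0],0,0],[[0,0,0],0,0]]}}

```text
time_s: 17.77
position: [0.558, 0.1997, 0.0908]
orientation: [[0.003, 0.96, 0.281], [-0.001, 0.281, -0.96], [-1.0, 0.003, 0.002]]
force: [-0.3, -2.7, 8.3]
grip_width: 0.0116
```

```bash
python3 st.py; python3 - <<'E'
from h import *
s0=cv2.imread('pics/scene0.png');s=r.read_camera('scene')
for n,(x,y,w,h) in dict(driver=(108,230,70,60),cover=(292,212,32,28),cell=(308,300,26,40),box=(445,228,65,52),blue=(278,254,40,36),turq=(236,294,45,42),yel=(172,292,48,40)).items():
    print(n,round(float(cv2.absdiff(s0[y:y+h,x:x+w],s[y:y+h,x:x+w]).mean()),1))
# bar near root edge direction vs vent
f=lambda q:np.array(q,float)/10+[375,195]
E1=cast('scene',f([[190,440],[480,375]]),.116);V=cast('scene',f([[125,445],[475,372]]),.11)
for P in(E1,V):
    d=P[0]-P[1];print(round(float(np.degrees(np.arctan2(d[1],d[0]))%180),1))
E
```

```text
t 17.775 pos [558.  199.7  90.8] yaw 16.35 tilt [ 0.003 -0.001 -1.   ] F [-0.3 -2.7  8.3] T [-0.48  0.32  0.04] w 11.6 j [13.  20.5 91.7 -0.1 67.7 -3.3]
driver 2.5
cover 2.2
cell 2.3
box 1.7
blue 2.5
turq 2.6
yel 1.8
107.2
106.0
```

```bash
python3 -c "
from plant import r
print(r.job_done())"; python3 st.py
```

```text
the job is handed in; nothing more can be done
None
the job is handed in; nothing more can be done
```

The lid is fitted and turned clockwise to the vent position. I handed the job in at about 18 s with the gripper still holding the bar. I gripped the aluminium lid by its bar, lined its pins up with the notches and pressed it down until the flange met the rim. The turn went only to the vent lines, well short of the lock.

**Last checks:**
- **Angle:** the bar is at 106.4° by the tool and about 107° in the image, against 106° for the vent lines. The lock is 45° further on.
- **Seat:** the tool height held at 90.8 mm, the height where the force rose as the flange met the rim, with 8–10 N upward force. The lid was still and the jaws were at 11.6 mm on the bar.
- **Other objects:** the picture patches over the logger box, screwdriver, dust cover, cell and the three coloured look-alikes were unchanged apart from image noise.

**What disagreed:** while picking up the lid, the fingertips looked about 20–35 mm higher in the scene picture than the reported tool height, and I did not find the cause. I worked around it by lowering in small steps and watching the force, with one regrip lower on the bar. The two cameras also differed by about 3–6 mm in x on absolute positions, so I placed the lid by its position relative to the canister.

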